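# Seat both lenses, then draw the index pin and hold it out

### The job

Two capped lenses stand proud in the nests of the indexing fixture: press each one down on its cap until it is fully home. Only then pull the knob of the sprung index pin straight up, fully back to its stop so that the pin is clear of its seat hole in the disc, and finish while still gripping the knob and holding it fully back. Leave the other things on the bench where they are.

Things in the scene. Friction and masses are not known exactly. Their poses are not given: they have to be found in the camera images.
- fixture: Indexing fixture, fixed to the bench; place and heading vary. Base plate 230 (x) x 190 (y) x 12 mm, origin: centre of its underside, x from plunger to lenses, z up. A steel disc 178 mm across, centred at x = 20 mm, top at z = 24, does not turn. Lens nests, top at z = 30: large at (40, -45) mm, small at (40, 45). Plunger at (-55, 0) on a bridge 34 mm wide, top at z = 60, its nut up to z = 70.
- large_cap_top (a point): Centre of the top of the black cap (67 mm across) on the larger lens (65 mm across); moves with the lens. 104.5 mm above the bench when the lens is home, up to 10 mm higher before. Press here, straight down.
- small_cap_top (a point): Centre of the top of the black cap (49 mm across) on the smaller lens (55 mm across); moves with the lens. 90.5 mm above the bench when the lens is home, up to 10 mm higher before. Press here, straight down.
- large_lens (a joint): How far the larger lens is pressed in, m: 0 = 10 mm proud, 0.010 = fully home, its dark mounting flange lying on the nest; starts between 0 and 0.004. A tight fit: takes about 7 N to move, stays where it is left, and comes to a hard stop at home.
- small_lens (a joint): The same for the smaller lens: 0 = 10 mm proud, 0.010 = fully home; starts between 0 and 0.004, takes about 7 N to move, stays where it is left, hard stop at home.
- plunger_knob: Black knurled upright knob of the index plunger, a cylinder 28 mm across and 34 mm tall; origin at its middle, z up along the pull. With the pin in its hole it spans 72 to 106 mm above the bench (middle at 89 mm). It moves only straight up and down.
- index_pin (a joint): How far the index pin is drawn, m: 0 = sprung down in its seat hole, 0.016 = fully back against its hard stop, knob 16 mm higher. The pin leaves the hole at 0.010. The spring pulls back with about 4.5 N at the start and 9.5 N at the stop, and snaps the pin in again when let go.
- seat_hole (a point): Mouth of the seat hole under the pin, in the top of the disc, 24 mm above the bench.
- pin_tip (a point): Lower end of the 7.6 mm steel pin; 10 mm below the mouth of the hole at the start, 6 mm above it when fully drawn.
- tape_roll: Bystander: roll of amber tape lying flat, 57 mm across, 12 mm tall, origin under its centre. Leave it alone.
- hex_key_set: Bystander: set of hex keys in a holder, 101 x 59 x 16 mm, lying flat, origin under its centre. Leave it alone.
- steel_block: Bystander: grey alignment block, 31 x 50 x 30 mm, origin under its centre. Leave it alone.
- tweezers: Bystander: steel tweezers lying flat, 18 x 120 x 10 mm, origin under the centre. Leave them alone.
- swab_pot: Bystander: round pot of swabs, 64 mm across, 85 mm tall, origin under its centre. Leave it alone.
- loose_cap: Bystander: loose black lens cap lying flat on the bench, 69 mm across, 12 mm tall, origin under its centre. Leave it alone.

How it is judged:
On the way, in this order (a step that is already met when the one before it is completed fails the run):
1. both lenses pressed fully home, the index pin still in its hole (value of joint each of large_lens, small_lens above 0.0085 m and value of joint index_pin below 0.003 m), for 0.2 s.
2. index pin drawn fully back, clear of its seat hole (value of joint index_pin above 0.0135 m), for 0.2 s.
At the end, for the whole second after the job is handed in: Both lenses within 1.5 mm of fully home; the index pin drawn to within 2.5 mm of its stop (0.0135 or more), its tip at least 3 mm above the seat hole, held there by the fingers on the knob; no bystander moved more than 30 mm (value of joint each of large_lens, small_lens above 0.0085 m and value of joint index_pin above 0.0135 m and z of pin_tip in the frame of seat_hole above 0.003 m and contact force between the fingers and plunger_knob above 1 N and not (distance of any of tape_roll, hex_key_set, steel_block, tweezers, swab_pot, loose_cap from where it was at the start of the episode above 0.03 m)); the arm keeps its last pose, push and grip.
It fails at once if the index pin was drawn before both lenses were home (value of joint index_pin above 0.006 m and not (value of joint each of large_lens, small_lens above 0.0085 m)).
It fails at once if a bystander was moved more than 30 mm (distance of any of tape_roll, hex_key_set, steel_block, tweezers, swab_pot, loose_cap from where it was at the start of the episode above 0.03 m).
It also fails if it takes over 45 s, if anything falls off the work surface, if the arm or the gripper's body presses on something with over 40 N, if the wrist force passes 120 N, or if a joint passes its speed limit or range.

### The arm

A 6-joint arm with a two-finger parallel gripper is mounted at the origin on a cart in front of the work surface, level with it; the furniture and walls round the work are solid. World frame = base frame: x ahead of the robot, y to its left, z up, the work surface at z = 0. Lengths are in m, angles in rad, forces in N, time in s.
With the tool pointing down it reaches from about 0.3 to 0.775 m from the base axis. Payload 14.6 kg.
Tool frame: the origin (TCP) lies on the centre line of the jaws, within the pads' length; the fingertips stand 19 mm ahead of it and the grasp point (between the pads) is the TCP; y points along the fingers, x is the direction in which the jaws open and shut, and the axes are right-handed (so a half turn about y gives the same grasp; the last joint's range is limited). The gripper opens to 94 mm and grips with 3 to 60 N. Pads are 16 mm wide; open, the fingers measure 119 mm over their backs; the gripper's body (75 mm by 177 mm) begins 78 mm behind the grasp point.
Start: joints at [1.079, 0.3, 1.521, -0, 1.321, -0.067], TCP at [0.227, 0.501, 0.224] pointing down, gripper open.
Joint ranges: [-3.03, 3.03], [-0.79, 2.21], [0.23, 2.52], [-1.04, 4.18], [0, 3.07], [-2.55, 2.55]. Speed limits (rad/s): [2.22, 2.22, 2.57, 3.14, 3.14, 3.14].

### API

Orientations are given as [roll, pitch, yaw] about the fixed x, y, z axes, in that order (R = Rz(yaw) Ry(pitch) Rx(roll)).
In Python, from station import ctrl, optics gives the robot as it stands.
- The arm moves only by the tool jog_arm, never from a script. Its argument "targets" is a list of rows, each a list of 3 entries, a list of its own where there are three numbers: the finger opening in cm, from 0 to 9.4, then the shift along the tool's x, y, z in cm, then the turn about the tool's y in rad. A call has 1 to 10 rows; each row is the pose to reach, as a shift and turn from the pose commanded when the call began, along the tool's axes at that moment; what a row does not reach only later rows make up. A row lasts 1/10 s, in which the tool goes at most 50 mm and 8.59 degrees, less where a joint would pass 70% of its speed; a pose out of reach is approached as far as the arm can. A call with a gripper value outside its range is refused whole. The fingers move at their own pace and stop on an object; "grip_force" is the grip in N (left out, the last holds). Time passes only in rows, so rows that repeat a pose let the fingers close. It gives the time, the measured TCP pose, the force and the opening at its end, in the units of the state.
- ctrl.get_obs(): the state, without advancing time (a new reading comes with each control period).
- optics.camera(name): name is "scene" or "top" or "wrist"; returns a dict with "img" (384x512x3 uint8, red, green, blue), "range_z" (384x512 float32, m along the optical axis (not along the pixel's ray), 0 where there is no reading), "camera_matrix" (3x3 intrinsics, pixels), "world_to_cam" (4x4, takes a point from world to camera coordinates); the wrist camera has in their place "mount" (4x4, takes a point from camera to tool coordinates, whose origin is the TCP and whose axes are the tool frame's). Camera axes: x right, y up, looking along -z (the intrinsics and any distortion apply to the point x, -y, -z); pixel columns grow to the right and rows downward; lengths in m; the calibration is good to about 2 mm. A picture is of the moment at which its call begins: read the wrist's pose just before it.
- ctrl.hand_in(): hands the job in, once; it reports no verdict.
The state is a dict: "time_s": time; "qpos": joint angles; "joint_vel": joint speeds; "tau": joint torques, N m; "ee_pos": TCP position; "eef_rot": TCP orientation; "force": force on the tool from outside, world axes, zero at the start; "moment": the same for the moment, N m; "grip_width": finger opening in m.
Only numpy, scipy, OpenCV 4.12 (cv2) and the standard library are available. Lean on these libraries where they do the work, as an engineer would, in place of code of your own. Each camera call takes 0.05 s, during which the arm holds its last target. There are 200 camera calls.

## Working session

There is one attempt and no reset: what is moved stays moved. The work goes in short steps, Python scripts to look and compute and a tool call to move; the robot and the scene stay as the last step left them, time stands still between calls to the robot, and variables do not carry over. Pictures are saved under pics/ and viewed, about 8 in all and at most 12, crops included, and the job is handed in when it is done.

Besides the shell and the picture viewer there is one more tool, called after "Request:" as a command line: name --argument value ..., lists and objects as JSON in quotes. jog_arm: Moves the arm, as the interface text tells. Its arguments: {"type":"object","properties":{"targets":{"type":"array","items":{"type":"array"}},"grip_force":{"type":"number"}},"required":["targets"]}

```bash
mkdir -p pics; cat > h.py <<'E'
import numpy as np, cv2
from station import ctrl, optics
def cloud(name):
    d=optics.camera(name); z=d["range_z"]; K=np.array(d["camera_matrix"]); v,u=np.mgrid[:z.shape[0],:z.shape[1]]
    pc=np.stack([(u-K[0,2])/K[0,0]*z,-(v-K[1,2])/K[1,1]*z,-z,np.ones_like(z)],-1)
    T=np.array(d["world_to_cam"]); P=(pc@np.linalg.inv(T).T)[...,:3]; P[z==0]=np.nan
    return d,P
E
python3 - <<'E'
from h import *
print(ctrl.get_obs())
ims=[]
for n in("top","scene"):
    d,P=cloud(n); np.savez(n+".npz",P=P,img=d["img"],T=d["world_to_cam"],K=d["camera_matrix"]); ims.append(d["img"]); print(d.keys(),d["camera_matrix"])
    cv2.imwrite(f"pics/{n}.png",d["img"][...,::-1])
E
```

```text
{'time_s': 0.0, 'qpos': array([ 1.07939439e+00,  3.00500589e-01,  1.52157449e+00, -2.12129556e-05,
        1.32070034e+00, -6.65845739e-02]), 'joint_vel': array([-0.0001818 , -0.00067969,  0.00113241, -0.00045552,  0.00025502,
        0.0010033 ]), 'tau': array([-3.44643711e-03, -5.31796467e+01, -3.52734804e+01,  7.07520708e-02,
        2.43296177e-02, -1.45466074e-04]), 'ee_pos': array([0.2265716 , 0.50090177, 0.22387293]), 'eef_rot': array([-1.57073813e+00,  1.18151311e-03,  1.14598426e+00]), 'force': array([-0.61368263,  0.25156274, -0.14074398]), 'moment': array([ 0.02459577, -0.03155659,  0.00914151]), 'grip_width': 0.09412910968898357}
dict_keys(['img', 'range_z', 'camera_matrix', 'world_to_cam']) [[353.56251974   0.         259.20417645]
 [  0.         353.56251974 193.49673484]
 [  0.           0.           1.        ]]
dict_keys(['img', 'range_z', 'camera_matrix', 'world_to_cam']) [[439.356935     0.         253.02405477]
 [  0.         439.356935   187.66206009]
 [  0.           0.           1.        ]]
```

View pics/top.png

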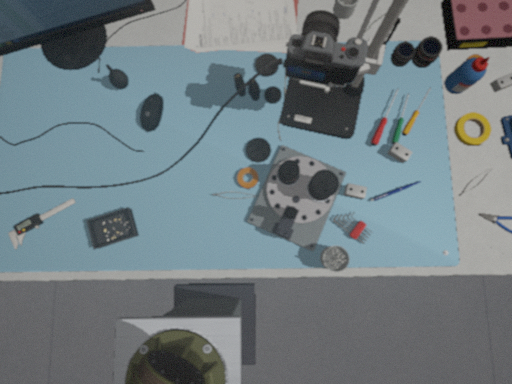

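View pics/scene.png

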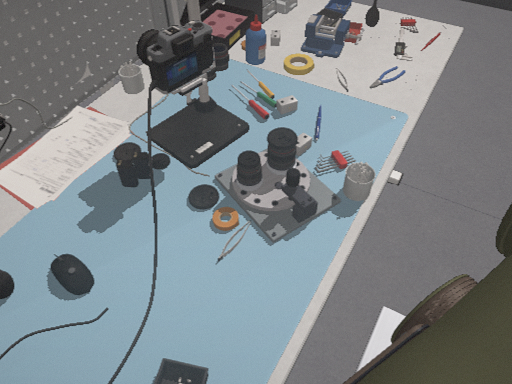

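The top view shows the large cap near (323,184), the small cap near (289,171) and the knob near (290,214). The swab pot is at (335,258) and the hex keys at (357,230). The scene view agrees: large cap (282,140), small (248,165), knob (293,178).

```bash
python3 - <<'E'
from h import *
for n,pts in (("top",dict(large=(323,184),small=(289,171),knob=(290,214),pot=(335,258),block=(355,190),hex=(357,230),cap=(258,150),tape=(247,178),base=(180,370),cornerL=(284,148),cornerR=(343,180),cornerB=(250,220))),("scene",dict(large=(282,133),small=(248,157),knob=(293,174)))):
    f=np.load(n+".npz");P=f["P"]
    for k,(u,v) in pts.items(): print(n,k,np.nanmedian(P[v-1:v+2,u-1:u+2].reshape(-1,3),0).round(4))
    # cluster by height near the fixture
    c=P[184,323] if n=="top" else c
    near=(np.hypot(P[...,0]-c[0],P[...,1]-c[1])<.2)
    for lo,hi in ((.098,.12),(.085,.103)):
        m=(near&(P[...,2]>lo)&(P[...,2]<hi)).astype(np.uint8)
        N,L,S,C=cv2.connectedComponentsWithStats(m)
        for i in range(1,N):
            if S[i,4]>15:
                q=P[L==i]; r=cv2.minEnclosingCircle(q[:,:2].astype(np.float32)); print(n,lo,C[i].round(0),S[i,4],"circ",np.round(r[0],4),round(r[1],4),"mean",q.mean(0).round(4),"zmed",np.median(q[:,2]).round(4))
f=np.load("top.npz"); a=cv2.resize(f["img"][130:280,220:400],None,fx=4,fy=4,interpolation=cv2.INTER_CUBIC)
cv2.imwrite("pics/crop.png",a[...,::-1])
E
```

```text
top large [ 0.4713 -0.3657  0.1087]
top small [ 0.5067 -0.2869  0.0964]
top knob [ 0.401  -0.2856  0.1076]
top pot [ 0.297  -0.3949  0.0524]
top block [ 0.4685 -0.4615  0.0299]
top hex [ 0.3657 -0.4641  0.0173]
top cap [ 0.5849 -0.211   0.0111]
top tape [ 0.5102 -0.1802  0.0016]
top base [ 0.0977 -0.0615  0.2304]
top cornerL [ 0.5875 -0.281   0.0152]
top cornerR [ 0.4998 -0.4359  0.009 ]
top cornerB [ 0.3958 -0.1878  0.0129]
top 0.098 [283. 172.] 24 circ [ 0.5041 -0.2721] 0.0135 mean [ 0.5034 -0.2725  0.0992] zmed 0.099
top 0.098 [325. 183.] 616 circ [ 0.4741 -0.3697] 0.0336 mean [ 0.4736 -0.3696  0.1098] zmed 0.1098
top 0.098 [291. 212.] 114 circ [ 0.4065 -0.2893] 0.0144 mean [ 0.4063 -0.289   0.1066] zmed 0.1068
top 0.085 [289. 170.] 332 circ [ 0.5119 -0.2882] 0.0252 mean [ 0.5105 -0.2881  0.0966] zmed 0.0969
scene large [ 0.4798 -0.3825  0.1074]
scene small [ 0.5126 -0.2881  0.0969]
scene knob [ 0.4033 -0.2841  0.1048]
scene 0.098 [282. 138.] 553 circ [ 0.4728 -0.3701] 0.0354 mean [ 0.4708 -0.3676  0.1076] zmed 0.1077
scene 0.098 [293. 173.] 124 circ [ 0.4052 -0.2887] 0.0145 mean [ 0.4041 -0.2869  0.1041] zmed 0.1047
scene 0.085 [282. 150.] 123 circ [ 0.4672 -0.361 ] 0.03 mean [ 0.4612 -0.349   0.0929] zmed 0.0923
scene 0.085 [249. 160.] 371 circ [ 0.5096 -0.2875] 0.0259 mean [ 0.5082 -0.2851  0.094 ] zmed 0.0948
scene 0.085 [293. 179.] 88 circ [ 0.4042 -0.2883] 0.0147 mean [ 0.4005 -0.2809  0.0948] zmed 0.0952
```

View pics/crop.png

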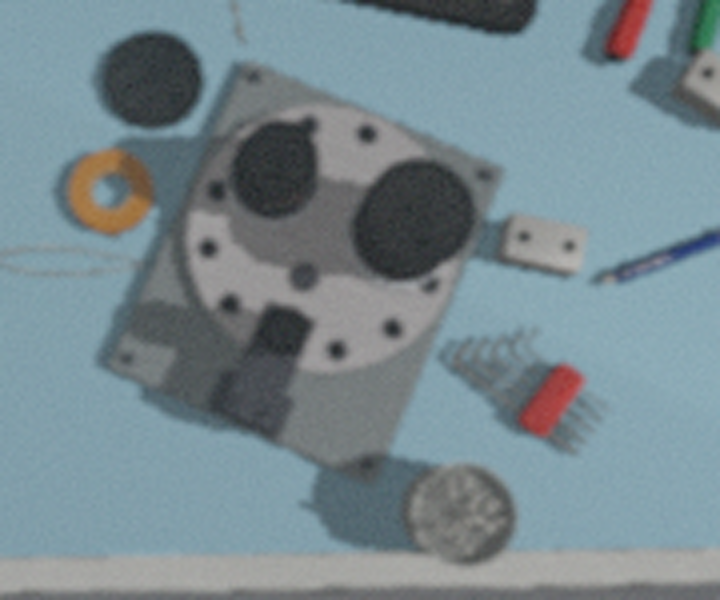

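Checks against the given sizes:
- Large cap is at (0.4735,-0.370) and small cap at (0.511,-0.288), 90.2 mm apart (90 expected).
- Knob is at (0.406,-0.289), 95 mm from the midpoint of the caps (95 expected).
- Fixture heading is about -0.43.

First I'll move above the large lens with the fingers closed.

Request:
jog_arm --targets '[[0,[-7,0.5,-6],0.15],[0,[-14,1,-12],0.3],[0,[-21,1.5,-18],0.45],[0,[-28,2,-24],0.6],[0,[-35,2.5,-30],0.75],[0,[-42,3,-36],0.9],[0,[-49,3.5,-42],1.05],[0,[-56,4,-48],1.2],[0,[-63,4.5,-54],1.35],[0,[-69.2,5,-58.4],1.5]]' --grip_force 30

```text
time_s: 1.1
ee_pos: [0.3658, 0.0196, 0.1973]
eef_rot: [-1.571, -0.001, -0.36]
force: [2.3, 0.8, 0.8]
grip_width: 0.0173
```

Request:
jog_arm --targets '[[0,[3,0.4,-4.1],0.03],[0,[5.9,0.8,-8.2],0.06],[0,[8.8,1.2,-12.3],0.1],[0,[11.8,1.6,-16.4],0.13],[0,[14.8,2,-20.5],0.16],[0,[17.7,2.4,-24.5],0.19],[0,[20.7,2.8,-28.6],0.22],[0,[23.7,3.2,-32.7],0.25],[0,[23.7,3.2,-32.7],0.25],[0,[23.7,3.2,-32.7],0.25]]'

```text
time_s: 2.1
ee_pos: [0.4743, -0.3678, 0.1641]
eef_rot: [-1.571, 0.002, -0.605]
force: [-0.6, 0.9, 0.7]
grip_width: 0.0004
```

```bash
cat >> h.py <<'E'
from scipy.spatial.transform import Rotation as Ro
def rel(p):
    o=ctrl.get_obs(); R=Ro.from_euler("xyz",o["eef_rot"]).as_matrix()
    return (R.T@(np.array(p)-o["ee_pos"])*100).round(2)
def wcloud():
    o=ctrl.get_obs(); d=optics.camera("wrist"); z=d["range_z"]; K=np.array(d["camera_matrix"]); v,u=np.mgrid[:z.shape[0],:z.shape[1]]
    pc=np.stack([(u-K[0,2])/K[0,0]*z,-(v-K[1,2])/K[1,1]*z,-z,np.ones_like(z)],-1)
    T=np.eye(4);T[:3,:3]=Ro.from_euler("xyz",o["eef_rot"]).as_matrix();T[:3,3]=o["ee_pos"]
    P=(pc@(T@np.array(d["mount"])).T)[...,:3];P[z==0]=np.nan
    return d,P
E
python3 - <<'E'
from h import *
d,P=wcloud(); cv2.imwrite("pics/w1.png",d["img"][...,::-1])
o=ctrl.get_obs(); print(o["ee_pos"],o["eef_rot"],o["force"])
for n,c in dict(large=(.4735,-.37),small=(.511,-.288),knob=(.406,-.289)).items():
    m=(np.hypot(P[...,0]-c[0],P[...,1]-c[1])<.045)&(P[...,2]>.085)&(P[...,2]<.118)
    q=P[m]
    if len(q)>20:
        zt=np.percentile(q[:,2],90); q=q[q[:,2]>zt-.005]; r=cv2.minEnclosingCircle(q[:,:2].astype(np.float32)); print(n,len(q),np.median(q[:,2]).round(4),np.round(r[0],4),round(r[1],4),q.mean(0).round(4))
for p in ((.4735,-.37,.165),(.511,-.288,.165),(.406,-.289,.165)): print(rel(p))
E
```

```text
[ 0.4743952  -0.36681748  0.16467562] [-1.57054587e+00  1.28926362e-03 -6.04025176e-01] [-0.00220198  0.85772608 -0.1669492 ]
large 3926 0.1087 [ 0.4746 -0.3708] 0.0338 [ 0.4793 -0.3642  0.1088]
small 3438 0.0959 [ 0.512  -0.2891] 0.0247 [ 0.5123 -0.2889  0.096 ]
knob 981 0.1057 [ 0.4072 -0.2904] 0.0146 [ 0.4087 -0.2903  0.1054]
[ 0.11 -0.03 -0.31]
[-1.46 -0.03  8.57]
[-10.05  -0.02   2.52]
```

View pics/w1.png

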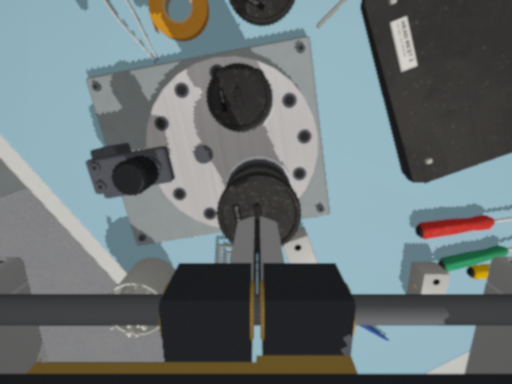

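The wrist view shows the closed fingertips over the large cap at (258,210), the small cap at (240,97) and the knob at (133,175). The positions agree with the earlier ones to within 1.5 mm.

Request:
jog_arm --targets '[[0,[0.1,1.5,-0.4],0],[0,[0.1,2.6,-0.4],0],[0,[0.1,3.0,-0.4],0],[0,[0.1,3.2,-0.4],0],[0,[0.1,3.4,-0.4],0],[0,[0.1,3.6,-0.4],0],[0,[0.1,3.75,-0.4],0],[0,[0.1,3.85,-0.4],0],[0,[0.1,3.95,-0.4],0],[0,[0.1,3.95,-0.4],0]]'

```text
time_s: 3.15
ee_pos: [0.4734, -0.3711, 0.1259]
eef_rot: [-1.571, -0.0, -0.604]
force: [-0.7, 1.2, 4.0]
grip_width: 0.0004
```

Request:
jog_arm --targets '[[0,[0,0.05,0],0],[0,[0,0.1,0],0],[0,[0,0.15,0],0],[0,[0,0.2,0],0],[0,[0,0.25,0],0],[0,[0,0.25,0],0]]'

```text
time_s: 3.75
ee_pos: [0.4734, -0.3711, 0.1232]
eef_rot: [-1.571, -0.0, -0.604]
force: [1.9, 0.9, 3.7]
grip_width: 0.0005
```

Request:
jog_arm --targets '[[0,[0,0.05,0],0],[0,[0,0.1,0],0],[0,[0,0.1,0],0]]'

```text
time_s: 4.05
ee_pos: [0.4734, -0.3711, 0.1222]
eef_rot: [-1.571, -0.0, -0.604]
force: [3.5, 0.5, 3.1]
grip_width: 0.0007
```

```bash
python3 - <<'E'
from h import *
d,P=wcloud(); cv2.imwrite("pics/w2.png",d["img"][...,::-1])
for n in("top","scene"):
    D,P=cloud(n)
    for k,c in dict(large=(.4745,-.3705),small=(.512,-.2885)).items():
        m=(np.hypot(P[...,0]-c[0],P[...,1]-c[1])<.03)&(P[...,2]>.085)&(P[...,2]<.116)
        print(n,k,m.sum(),np.percentile(P[m][:,2],[10,25,50,75,90]).round(4))
print(ctrl.get_obs())
E
```

```text
Traceback (most recent call last):
IndexError: index -1 is out of bounds for axis 0 with size 0
```

View pics/w2.png

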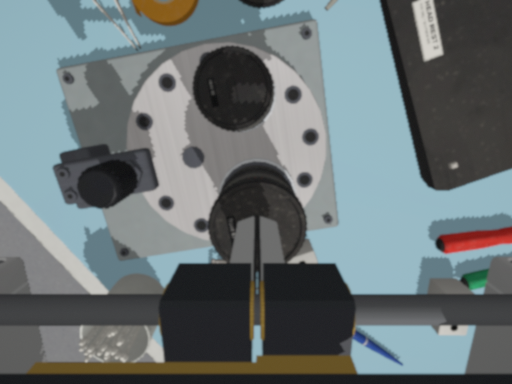

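The fingertips are still on the large cap at (257,225). I'll read the cap heights from the wrist and scene depth.

```bash
cat >> h.py <<'E'
def heights():
    for n in("wrist","scene"):
        D,P=wcloud() if n=="wrist" else cloud(n)
        for k,(c,r) in dict(large=((.4745,-.3705),.03),small=((.512,-.2885),.021),knob=((.4065,-.2895),.01)).items():
            m=(np.hypot(P[...,0]-c[0],P[...,1]-c[1])<r)&(P[...,2]>.083)&(P[...,2]<.125)
            if m.sum()>10: print(n,k,m.sum(),np.percentile(P[m][:,2],[25,50,75]).round(4))
E
python3 - <<'E'
from h import *
heights()
o=ctrl.get_obs(); print(o["time_s"],o["ee_pos"],o["force"],o["tau"].round(2))
E
```

```text
wrist large 4165 [0.1012 0.1016 0.1023]
wrist small 4005 [0.0953 0.0958 0.0963]
wrist knob 764 [0.1056 0.106  0.1064]
scene small 196 [0.0943 0.0951 0.0961]
4.25 [ 0.47326812 -0.37114818  0.12222907] [2.69467724 0.2139215  2.84956309] [ -1.22 -60.2  -30.64  -0.46   0.51   0.  ]
```

Request:
jog_arm --targets '[[0,[0,0.1,0],0],[0,[0,0.1,0],0]]'

```text
time_s: 4.45
ee_pos: [0.4733, -0.3712, 0.1218]
eef_rot: [-1.571, -0.0, -0.604]
force: [1.3, 2.1, 8.4]
grip_width: 0.0008
```

Request:
jog_arm --targets '[[0,[0,0.1,0],0],[0,[0,0.1,0],0]]'

```text
time_s: 4.65
ee_pos: [0.4734, -0.3712, 0.1216]
eef_rot: [-1.571, -0.001, -0.604]
force: [-1.7, 4.4, 17.1]
grip_width: 0.0005
```

The force is climbing with almost no motion, so this is the hard stop. One more step will confirm it, then I'll retract.

Request:
jog_arm --targets '[[0,[0,0.1,0],0],[0,[0,0.1,0],0]]'

```text
time_s: 4.85
ee_pos: [0.4734, -0.3713, 0.1216]
eef_rot: [-1.571, -0.001, -0.604]
force: [-5.1, 7.9, 24.8]
grip_width: 0.0007
```

Request:
jog_arm --targets '[[0,[0,-2,0],0],[0,[0,-4.5,0],0],[0,[-0.7,-4.5,4],0],[0,[-1.5,-4.5,8.8],0],[0,[-1.5,-4.5,8.8],0],[0,[-1.5,-4.5,8.8],0]]'

```text
time_s: 5.45
ee_pos: [0.5107, -0.2896, 0.1638]
eef_rot: [-1.571, 0.001, -0.602]
force: [-0.5, -0.3, -0.2]
grip_width: 0.0011
```

```bash
python3 - <<'E'
from h import *
heights(); print(ctrl.get_obs()["ee_pos"],rel((.5117,-.2885,.165)))
E
```

```text
wrist small 1640 [0.0953 0.0958 0.0963]
wrist knob 383 [0.1055 0.1059 0.1063]
[ 0.51028988 -0.29091548  0.16385909] [-0.02 -0.11  0.28]
```

Request:
jog_arm --targets '[[0,[0,2,0.2],0],[0,[0,3.8,0.2],0],[0,[0,4.3,0.2],0],[0,[0,4.6,0.2],0],[0,[0,4.8,0.2],0],[0,[0,5.0,0.2],0],[0,[0,5.2,0.2],0],[0,[0,5.3,0.2],0],[0,[0,5.4,0.2],0],[0,[0,5.4,0.2],0]]'

```text
time_s: 6.55
ee_pos: [0.5122, -0.2888, 0.1105]
eef_rot: [-1.571, -0.001, -0.604]
force: [-0.4, -1.8, 4.0]
grip_width: 0.0002
```

Request:
jog_arm --targets '[[0,[0,0.1,0],0],[0,[0,0.2,0],0],[0,[0,0.2,0],0]]'

```text
time_s: 6.85
ee_pos: [0.5122, -0.2885, 0.1082]
eef_rot: [-1.571, -0.0, -0.604]
force: [0.0, -2.7, 2.8]
grip_width: 0.0001
```

Request:
jog_arm --targets '[[0,[0,0.1,0],0],[0,[0,0.1,0],0]]'

```text
time_s: 7.05
ee_pos: [0.5122, -0.2885, 0.1077]
eef_rot: [-1.571, -0.001, -0.604]
force: [-1.3, -2.1, 8.3]
grip_width: 0.0001
```

Request:
jog_arm --targets '[[0,[0,0.1,0],0],[0,[0,0.1,0],0]]'

```text
time_s: 7.25
ee_pos: [0.5123, -0.2886, 0.1077]
eef_rot: [-1.571, -0.001, -0.604]
force: [-4.8, -0.2, 17.8]
grip_width: 0.0004
```

Both hard stops agree: 0.1216 and 0.1077, a 13.9 mm difference against 14 expected. I'll press once more, then retract, open and move over the knob.

Request:
jog_arm --targets '[[0,[0,0.1,0],0],[0,[0,0.1,0],0]]'

```text
time_s: 7.45
ee_pos: [0.5124, -0.2886, 0.1076]
eef_rot: [-1.571, -0.002, -0.604]
force: [-9.6, 2.6, 27.0]
grip_width: 0.0008
```

Request:
jog_arm --targets '[[0,[0,-2.5,0],0],[0,[0,-6,0],0],[4,[-3,-6,-2],0],[6,[-6,-6,-4.1],0],[6,[-8.6,-6,-6.1],0],[6,[-8.6,-6,-6.1],0],[6,[-8.6,-6,-6.1],0],[6,[-8.6,-6,-6.1],0]]'

```text
time_s: 8.25
ee_pos: [0.4073, -0.2897, 0.1651]
eef_rot: [-1.57, 0.0, -0.604]
force: [-0.2, -0.1, -0.1]
grip_width: 0.0454
```

```bash
python3 - <<'E'
from h import *
heights(); o=ctrl.get_obs();print(o["ee_pos"],o["eef_rot"],o["grip_width"],rel((.4068,-.2897,.096)))
d,P=wcloud(); cv2.imwrite("pics/w3.png",d["img"][...,::-1])
E
```

```text
wrist large 3412 [0.1006 0.1011 0.1016]
wrist small 2148 [0.0866 0.0871 0.0876]
wrist knob 466 [0.1056 0.106  0.1064]
scene large 177 [0.0993 0.1002 0.1011]
scene small 213 [0.0856 0.0866 0.0874]
[ 0.40728427 -0.28963826  0.16494379] [-1.57053644e+00  5.34639815e-04 -6.03216193e-01] 0.05283550168040221 [-0.03  6.89 -0.03]
```

View pics/w3.png

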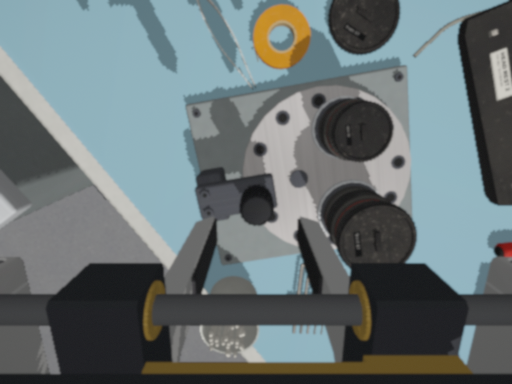

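The knob at (257,205) is centred between the open fingers. Both caps have dropped, 7.6 mm (large) and 8.7 mm (small), which fits starts within 0–4 mm. Descending to grip.

Request:
jog_arm --targets '[[6,[0,2.5,0],0],[6,[0,5,0],0],[6,[0,6.3,0],0],[6,[0,6.9,0],0],[6,[0,6.9,0],0]]' --grip_force 35

```text
time_s: 8.9
ee_pos: [0.4067, -0.2898, 0.096]
eef_rot: [-1.571, 0.001, -0.604]
force: [-0.1, -0.4, 0.3]
grip_width: 0.0598
```

Request:
jog_arm --targets '[[2,[0,0,0],0],[2,[0,0,0],0],[2,[0,0,0],0],[2,[0,0,0],0],[2,[0,0,0],0],[2,[0,0,0],0],[2,[0,0,0],0],[2,[0,0,0],0]]'

```text
time_s: 9.7
ee_pos: [0.4067, -0.2899, 0.0965]
eef_rot: [-1.571, -0.0, -0.604]
force: [-2.0, 0.8, 5.5]
grip_width: 0.0273
```

Gripped at 27.3 mm (knob is 28). Pulling straight up.

Request:
jog_arm --targets '[[0,[0,-0.2,0],0],[0,[0,-0.4,0],0],[0,[0,-0.6,0],0],[0,[0,-0.8,0],0],[0,[0,-1.0,0],0],[0,[0,-1.2,0],0],[0,[0,-1.4,0],0],[0,[0,-1.5,0],0],[0,[0,-1.5,0],0]]'

```text
time_s: 10.6
ee_pos: [0.4066, -0.2899, 0.1113]
eef_rot: [-1.571, -0.0, -0.604]
force: [3.5, -2.7, -9.6]
grip_width: 0.0272
```

Request:
jog_arm --targets '[[0,[0,-0.1,0],0],[0,[0,-0.15,0],0],[0,[0,-0.15,0],0]]'

```text
time_s: 10.9
ee_pos: [0.4066, -0.2899, 0.1126]
eef_rot: [-1.571, -0.0, -0.604]
force: [3.7, -3.8, -9.9]
grip_width: 0.027
```

```bash
python3 - <<'E'
from h import *
heights(); o=ctrl.get_obs();print(o["ee_pos"],o["force"],o["grip_width"])
E
```

```text
wrist large 4006 [0.1006 0.1011 0.1016]
wrist small 3501 [0.0866 0.0871 0.0876]
wrist knob 870 [0.1216 0.122  0.1224]
scene large 11 [0.0943 0.1014 0.1023]
scene small 211 [0.0856 0.0863 0.0873]
[ 0.40658882 -0.28991961  0.11262969] [  4.53261478  -3.91374917 -10.4509238 ] 0.027377556910603746
```

The knob top rose from 106.0 to 122.0 mm, which is the full 16 mm. I'll add a small preload against the stop, then hold and recheck for slip.

Request:
jog_arm --targets '[[0,[0,-0.08,0],0],[0,[0,-0.08,0],0],[0,[0,-0.08,0],0],[0,[0,-0.08,0],0],[0,[0,-0.08,0],0],[0,[0,-0.08,0],0],[0,[0,-0.08,0],0],[0,[0,-0.08,0],0],[0,[0,-0.08,0],0],[0,[0,-0.08,0],0]]'

```text
time_s: 12.0
ee_pos: [0.4066, -0.2899, 0.1127]
eef_rot: [-1.571, 0.0, -0.604]
force: [8.1, -5.8, -19.9]
grip_width: 0.0272
```

```bash
python3 - <<'E'
from h import *
f=np.load("top.npz")["img"].astype(int)
heights(); o=ctrl.get_obs();print(o["ee_pos"],o["force"],o["grip_width"],o["time_s"])
d=optics.camera("scene"); cv2.imwrite("pics/s2.png",d["img"][...,::-1])
E
```

```text
wrist large 4012 [0.1006 0.101  0.1016]
wrist small 3495 [0.0866 0.0871 0.0875]
wrist knob 878 [0.1216 0.122  0.1224]
scene small 201 [0.0855 0.0863 0.0873]
[ 0.40656595 -0.28989859  0.11273171] [  8.04962031  -6.35360678 -19.57785236] 0.027014574717975446 12.1
```

View pics/s2.png

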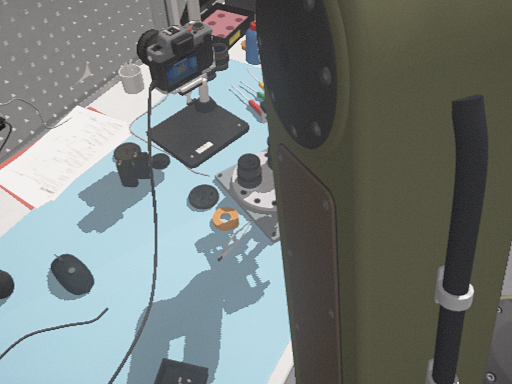

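The pull force rose to 20 N with no motion and no slip, so the knob is on its stop. In the scene view the loose cap (204,197), tape (226,218) and tweezers (235,243) are unmoved. The arm hides the rest. Handing in.

```bash
python3 -c "
from h import *
print(ctrl.hand_in())"
```

```text
the job is handed in; nothing more can be done
None
```

I pressed both lenses home, then pulled the index knob up to its stop. I handed in at about 12 s with the knob still gripped and held back; no verdict was reported.

- **Lenses:** each was pressed into its hard stop with about 25–27 N. The two stop heights differ by 13.9 mm (14 expected). The large cap dropped 7.6 mm and the small one 8.7 mm.
- **Index pin:** the knob top rose from 106.0 to 122.0 mm, the full 16 mm. Pulling with about 20 N gave no further motion and no slip. The grip was set to 35 N and the opening read 27 mm on the 28 mm knob.
- **Disagreement:** by camera depth both cap tops read 3.4 mm below their nominal home heights, and the fingertips stopped about 2 mm low. The offset was the same for both lenses, so I put it down to calibration or a recess in the caps and relied on the hard stops.
- **Bystanders:** the loose cap, tape and tweezers looked unmoved in the last picture. The arm hid the swab pot, hex keys and steel block there. I did not re-measure them, but the fingers never went near them.

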